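Index the indicator arm over the bush

ROBOT

A 6-joint arm with a two-finger parallel gripper is mounted at the origin on a cart in front of the work surface, level with it; the furniture and walls round the work are solid. World frame = base frame: x ahead of the robot, y to its left, z up, the work surface at z = 0. Lengths are in m, angles in rad, forces in N, time in s.
With the tool pointing down it reaches from about 0.25 to 0.775 m from the base axis. Payload 8.9 kg.
Tool frame: the origin (TCP) lies on the centre line of the jaws, within the pads' length; the fingertips stand 11 mm ahead of it and the grasp point (between the pads) lies 8 mm behind it (tip_reach is the distance from the TCP to the fingertips, in m); x points along the fingers, y is the direction in which the jaws open and shut, and the axes are right-handed (so a half turn about x gives the same grasp; the last joint's range is limited). The gripper opens to 85 mm and grips with 20 to 120 N. Pads are 22 mm wide; open, the fingers measure 114 mm over their backs; the gripper's body (76 mm by 85 mm) begins 54 mm behind the grasp point. The pads swing forward as they close: fully open they stand 13 mm farther back than shut.
Start: joints at [-1.487, 0.291, -0.153, 1.127, 0, 1.431], TCP at [0.116, -0.512, 0.242] pointing down, gripper open.
Joint ranges: [-2.52, 2.52], [-0.91, 1.74], [-1.3, 1.37], [-1.96, 2.02], [-1.52, 1.47], [-3.14, 3.14]. Speed limits (rad/s): [2.22, 2.22, 2.79, 3.14, 3.14, 3.14].

INTERFACE

Orientations are given as a rotation vector (axis times angle).
In Python, from station import * gives the robot as it stands. The module is installed in compiled form; this text tells all that it offers.
- The arm moves only by the tool arm_command, never from a script. Its argument "motion" is a list of rows, each an object with "grip": the closure in counts, from 0 (fully open) to 255 (shut); "dp": the shift along the tool's x, y, z in mm, a list of three; "spin": the turn about the tool's x in degrees. In form: [{"grip": grip, "dp": [dx, dy, dz], "spin": spin}, ...]. A call has 1 to 20 rows; each row shifts and turns the commanded pose from where the row before left it, along the tool's axes as they then stand; what a row does not reach is not made up. A row lasts 1/8 s, in which the tool goes at most 62.5 mm and 10.7 degrees, less where a joint would pass 70% of its speed; a pose out of reach is approached as far as the arm can. A call is refused whole if a number of a shift passes 62.5 or a number of a turn 10.7, either way. A call with a gripper value outside its range is refused whole. The fingers move at their own pace and stop on an object; "force" is the grip in N (left out, the last holds). Time passes only in rows, so rows that do not move let the fingers close. It gives the time, the measured TCP pose, the force and the opening at its end, in the units of the state.
- read_state(): the state, without advancing time (a new reading comes with each control period).
- camera(name): name is "scene" or "top"; returns a dict with "pixels" (480x640x3 uint8, red, green, blue), "depth" (480x640 float32, m along the optical axis (not along the pixel's ray), 0 where there is no reading), "intrinsics" (3x3 intrinsics, pixels), "xyz" and "orientation" of the camera in the world. Camera axes: x right, y down, z forward; pixel columns grow to the right and rows downward; lengths in m; the calibration is good to about 2 mm. A picture is of the moment at which its call begins.
- hand_in(): hands the job in, once; it reports no verdict.
The state is a dict: "t": time; "q": joint angles; "qvel": joint speeds; "joint_torque": joint torques, N m; "eef_pos": TCP position; "tcp_rot": TCP orientation; "ft_force": force on the tool from outside, world axes, zero at the start; "ft_torque": the same for the moment, N m; "opening": finger opening in m.
Only numpy, scipy, OpenCV 4.12 (cv2) and the standard library are available. Lean on these libraries where they do the work, as an engineer would, in place of code of your own. Each camera call takes 0.05 s, during which the arm holds its last target. There are 200 camera calls.

TASK

Bring the dial indicator over the flanged bush, not over the plain ring gauge: hook a fingertip through the pull ring and gently raise the spring index pin without pinching the ring, swing the arm one hole round, and let the pin drop fully home in that hole. Use the fingertips only, and leave the bush, the gauges and the other loose things where they stand.

Things in the scene. Friction and masses are not known exactly. Their poses are not given: they have to be found in the camera images.
- stand: Fixed comparator stand: grey base plate 325 x 230 x 10 mm. Origin on the table (z = 0), on the arm's vertical pivot axis. x points from the pivot away from the robot, midway between the two part stations at x 99, y +36 and -36 mm; y left, z up. The plate spans x -165 to 160 mm; an index block 62 x 214 mm, top at z 45 mm, stands at x -118 mm.
- swing (a joint): Angle of the arm (276 x 34 x 12 mm) about the pivot, rad, anticlockwise from above positive. Starts at 0, the middle hole; holes at 0, +-0.349, +-0.698, stops +-0.73. Ring and pin are on the end towards the robot, the indicator on the other: a positive angle puts the indicator to the stand's +y, the ring to its -y. 0.1 N m friction; locked while the pin is home, bar 1 mm play.
- index_pin (a joint): Lift of the spring pin, m: 0 = fully home in a hole, 0.012 = its round tip is level with the block's top, 0.024 = top stop. The spring pushes it down, about 4 N at 0, 6 N at 0.012, 9 N at the top. Let go between holes it rides on the block at 0.012 and drops in when the arm brings it over a hole; within 2 mm of a hole's middle it centres itself.
- ring_centre (a point): Centre of the steel pull ring on the pin: inner diameter 50, bar 7 mm. Rises with the pin, turns with the arm. It leans 45 degrees, its top nearer the pivot than its foot: a finger pointing 45 degrees down towards the pivot passes straight through. x: from pin to pivot, z up. Pin home: 112 mm above the table, 110 mm from the pivot axis, 48 mm above the arm's top, 28 mm above the pin's guide.
- stylus (a point): Tip of the dial indicator's stem, under the far end of the arm, 105 mm from the pivot axis, 44 mm above the table (6 mm above the bush). The dial above it is 57 mm in diameter and reaches 146 mm above the table.
- bush: The flanged bush: light metal, a 34 mm wide hub on a flange of 48 mm, 28 mm high, loose, standing on one of the two stations on the plate (which of the two changes). Origin at the centre of its underside.
- ring_gauge: The ring gauge: plain thick ring, 64 mm wide, 20 mm high, 40 mm bore, loose, standing on the other station. Origin at the centre of its underside.
- plug_gauge: Bystander: plug gauge 112 mm long, 25 mm thick, lying loose on the table left of the stand. Origin at the centre of its underside.
- deburring_tool: Bystander: hand tool with red handle, 138 mm long, 17 mm thick, lying loose on the table right of the stand. Origin at the centre of its underside.
- vee_block: Bystander: steel vee block 34 x 45 x 36 mm, loose on the table left of the stand. Origin at the centre of its underside.
- pivot (a point): Point on the arm's pivot axis, 52 mm above the table, at the arm's underside. The index block has five holes on a circle of 130 mm radius about this axis, 20 degrees (0.349 rad) apart, the middle one straight at the stand's -x. One hole either way from the middle puts the indicator over one or the other station.

How it is judged:
By the outcome, as a careful person would: the job done as asked, in the order asked, and still so for the second after the job is handed in, with the robot touching nothing.
It also fails if it takes over 45 s, if anything falls off the work surface, if the arm or the gripper's body presses on something with over 40 N, if the wrist force passes 120 N, or if a joint passes its speed limit or range.

## Working session

There is one attempt and no reset: what is moved stays moved. The work goes in short steps, Python scripts to look and compute and a tool call to move; the robot and the scene stay as the last step left them, time stands still between calls to the robot, and variables do not carry over. Pictures are saved under pics/ and viewed, about 8 in all and at most 12, crops included, and the job is handed in when it is done.

Besides the shell and the picture viewer there is one more tool, called after "Emit:" by a JSON object that holds its "fn" and its "kwargs", one argument or row to a line. arm_command: Moves the arm, as the interface text tells. Its arguments: {"type":"object","properties":{"motion":{"type":"array","items":{"type":"object","properties":{"grip":{"type":"number"},"dp":{"type":"array","items":{"type":"number"}},"spin":{"type":"number"}}}},"force":{"type":"number"}},"required":["motion"]}

```bash
mkdir -p pics
cat > h.py <<'E'
from station import *
import numpy as np, cv2
from scipy.spatial.transform import Rotation as R
def cam(n):
    c=camera(n); o=np.array(c['orientation'],float)
    M=o if o.shape==(3,3) else (R.from_rotvec(o).as_matrix() if o.size==3 else None)
    c['R']=M; return c
def cloud(c):
    K=c['intrinsics'];d=c['depth'];v,u=np.mgrid[:480,:640]
    P=np.stack([(u-K[0,2])/K[0,0]*d,(v-K[1,2])/K[1,1]*d,d],-1)
    return P@c['R'].T+np.array(c['xyz'])
E
python3 - <<'E'
from h import *
print(read_state())
for n in('scene','top'):
    c=cam(n); print(n,c['xyz'],c['orientation'],c['intrinsics'])
    cv2.imwrite(f'pics/{n}0.png',c['pixels'][...,::-1]); np.savez(f'{n}0.npz',P=cloud(c),px=c['pixels'],d=c['depth'])
E
```

```text
{'t': 0.0, 'q': array([-1.48730285e+00,  2.91282134e-01, -1.54132538e-01,  1.12670134e+00,
       -7.85941782e-06,  1.43148699e+00]), 'qvel': array([ 3.57245347e-04,  3.01000396e-04,  1.63598906e-04, -4.74991290e-04,
       -1.15918837e-04, -2.32348558e-05]), 'joint_torque': array([-9.58194914e-05, -5.37146044e+01,  3.31363857e+01,  1.62404508e-02,
       -2.98231525e-04, -4.92888972e-06]), 'eef_pos': array([ 0.1159665 , -0.51159198,  0.24172902]), 'tcp_rot': array([ 2.10419738,  0.23677844, -2.10413604]), 'ft_force': array([-0.22229582,  0.36343604,  0.27296274]), 'ft_torque': array([ 0.01972989,  0.02724177, -0.03849235]), 'opening': 0.08520683847056897}
scene [0.05524503 0.62429153 1.02079417] [-0.98972265  2.55230122 -0.96047557] [[557.65160333   0.         319.10816231]
 [  0.         557.65160333 238.50449079]
 [  0.           0.           1.        ]]
top [0.41944405 0.01362164 1.64551461] [-2.1704393   2.16480023 -0.14597658] [[583.19326729   0.         323.25523743]
 [  0.         583.19326729 256.85915681]
 [  0.           0.           1.        ]]
```

View pics/scene0.png

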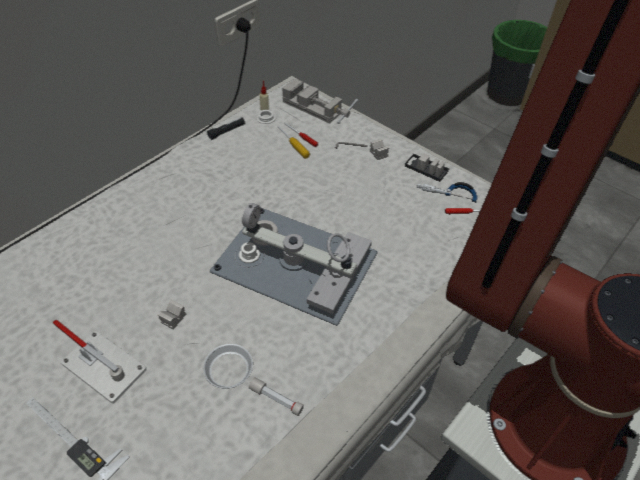

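View pics/top0.png

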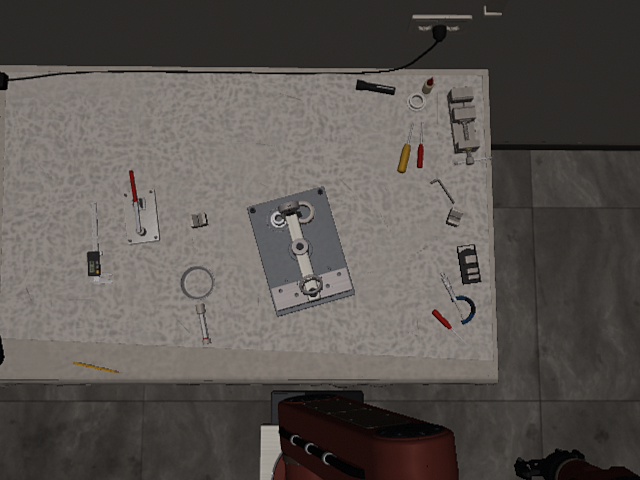

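The top view shows the stand around (300,250). The flanged bush is on the left (+y) station at about (280,219), the ring gauge on the right at about (305,212), and the pull ring at about (312,285). The scene view agrees, with the bush at (249,255) on the near, +y side. So the swing has to be positive, which takes the ring towards -y. Next I measure the stand pose.

Run:
```python
from h import *
z=np.load('top0.npz');P=z['P'];px=z['px']
S=np.s_[170:330,230:370]
Q=P[S];d=z['d'][S]
tab=P[300:340,150:180,2];print('table z',np.median(tab))
def rect(lo,hi,name):
    m=((Q[...,2]>lo)&(Q[...,2]<hi)).astype(np.uint8)
    n,l,st,ce=cv2.connectedComponentsWithStats(m)
    k=1+np.argmax(st[1:,4]); p=Q[l==k][:,:2].astype(np.float32)
    r=cv2.minAreaRect(p*1000);print(name,st[k,4],np.round(r[0],1),np.round(r[1],1),round(r[2],1));return m
rect(.005,.016,'plate'); rect(.003,.2,'all')
rect(.040,.050,'block');rect(.055,.072,'arm')
for n in('top','scene'):
    z=np.load(n+'0.npz');P=z['P']
    m=(P[...,2]>.085)&(P[...,2]<.2)&(P[...,0]>.2)&(P[...,0]<.75)&(abs(P[...,1])<.3)&(np.hypot(P[...,0]-.116,P[...,1]+.512)>.2)
    nn,l,st,ce=cv2.connectedComponentsWithStats(m.astype(np.uint8))
    for k in range(1,nn):
        if st[k,4]>8:
            p=P[l==k];print(n,st[k],np.round(p.mean(0),3),np.round(p.min(0),3),np.round(p.max(0),3))
for n,b in(('top',(170,330,230,370)),('scene',(190,330,200,390))):
    px=np.load(n+'0.npz')['px'][b[0]:b[1],b[2]:b[3],::-1]
    cv2.imwrite(f'pics/{n}c.png',cv2.resize(px,None,fx=4,fy=4,interpolation=cv2.INTER_CUBIC))
```

```text
table z 0.003192100496995587
plate 4922 [685.2  60.6] [291.7 327. ] 23.1
all 14229 [639.8  56.3] [455.6 399.7] 0.1
block 561 [506.2  80.3] [61.9 89.1] 16.2
arm 322 [690.8  69. ] [85.2 34.4] 15.7
top [278 201  22  13 203] [0.734 0.082 0.126] [0.722 0.054 0.088] [0.75  0.111 0.154]
top [299 274  24  23 180] [0.529 0.022 0.113] [ 0.5   -0.007  0.085] [0.555 0.053 0.142]
scene [242 203  19  26 369] [0.727 0.087 0.119] [0.717 0.055 0.086] [0.744 0.111 0.147]
scene [327 233  24  31 261] [0.526 0.023 0.113] [ 0.5   -0.009  0.085] [0.552 0.055 0.138]
```

View pics/topc.png

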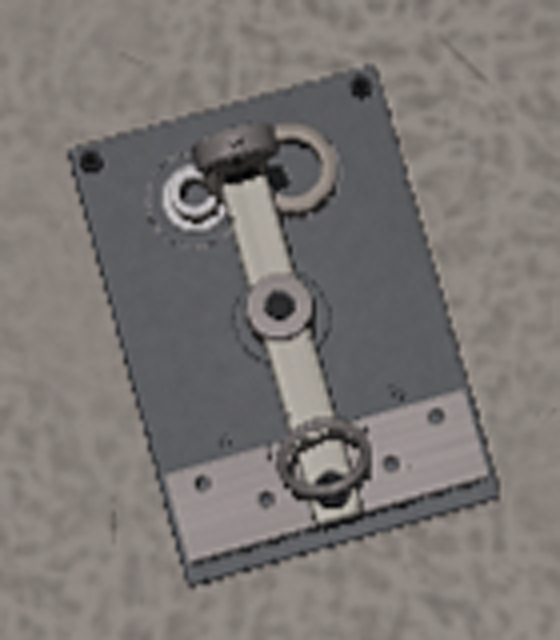

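View pics/scenec.png

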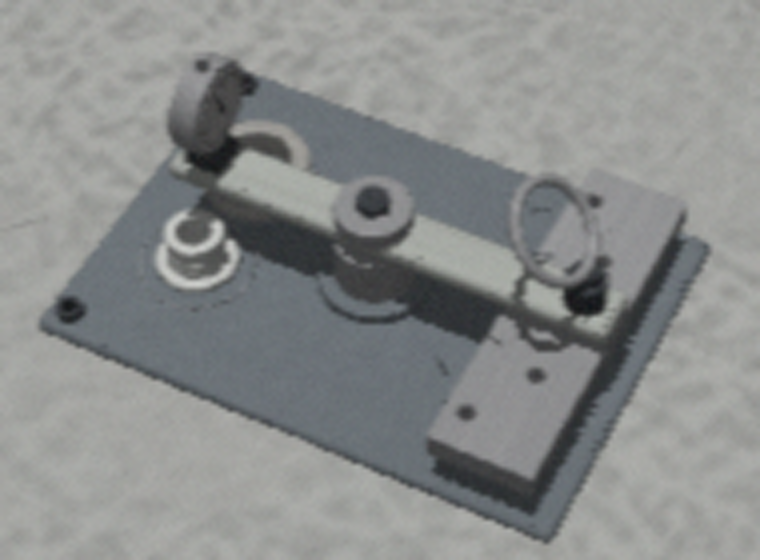

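The crops confirm that the bush (bright, flanged) is on the +y station at top crop (195,197), and the ring gauge on the -y station at (305,170). The pivot cap is at (280,303), the ring at (324,460), and the plate corners at (70,150), (372,65), (498,492) and (190,585). I cast these onto their planes for the yaw and pivot.

Run:
```python
from h import *
c=cam('top');K=c['intrinsics'];o=np.array(c['xyz'])
def ray(u,v,z):
    d=c['R']@np.array([(u-K[0,2])/K[0,0],(v-K[1,2])/K[1,1],1]);return (o+d*(z-o[2])/d[2])[:2]
f=lambda x,y,z:ray(230+x/4-.4,170+y/4-.4,z)
A,B,C,D=[f(*p,.010) for p in((70,150),(372,65),(498,492),(190,585))]
print('corners',A,B,C,D,np.linalg.norm(A-B),np.linalg.norm(B-C),np.linalg.norm(A-D))
ax=(A-D)+(B-C);ay=(A-B)+(D-C)
print('yaw',np.degrees(np.arctan2(ax[1],ax[0])),np.degrees(np.arctan2(-ay[0],ay[1])))
yaw=np.arctan2(ax[1],ax[0]);yaw2=np.arctan2(-ay[0],ay[1]);cen=(A+B+C+D)/4
for y in(yaw,yaw2):
    e=np.array([np.cos(y),np.sin(y)]);piv=cen+e*.0025;print('piv',piv,'ringc',piv-.110*e,'pin',piv-.13*e,'bushst',piv+.099*e+.036*np.array([-e[1],e[0]]))
print('hub z .08/.1',f(280,303,.08),f(280,303,.1))
H=[f(*p,.045) for p in((203,483),(266,499),(391,463),(436,415))]
print('holes',H)
# fit circle centre with known radius: hole pair directions
a=np.radians([-40,-20,20,40]);from scipy.optimize import least_squares
# left holes have +y -> ring at +y = negative swing
L=np.stack([-.13*np.cos(a),-.13*np.sin(a)],1); L=np.stack([-.13*np.cos(a),.13*np.sin(-a)],1)
H=np.array(H)
r=least_squares(lambda p:(np.stack([p[0]+np.cos(p[2])*L[:,0]-np.sin(p[2])*L[:,1],p[1]+np.sin(p[2])*L[:,0]+np.cos(p[2])*L[:,1]],1)-H).ravel(),[.63,.05,.27])
print('fit',r.x,np.degrees(r.x[2]),r.cost**.5)
P=cloud(c);m=(P[...,2]>.085)&(P[...,2]<.2)&(P[...,0]>.45)&(P[...,0]<.6)&(P[...,1]<.1)&(P[...,1]>-.1)
p=P[m];q=np.linalg.svd(p-p.mean(0))[2];print('ring c',(p.min(0)+p.max(0))/2,'normal',q[2])
```

```text
corners [0.7563834  0.20489905] [ 0.81941653 -0.01000589] [ 0.51374928 -0.09896646] [0.44840196 0.11617582] 0.22395827495284626 0.3183495824398245 0.3205064472256469
yaw 16.148530611553294 16.62175325779108
piv [0.63688915 0.05372095] ringc [0.53122932 0.02312683] pin [0.51201844 0.01756427] bushst [0.72197038 0.11583524]
piv [0.63688333 0.05374076] ringc [0.53147978 0.02227502] pin [0.5123155  0.01655398] bushst [0.72144864 0.11655563]
hub z .08/.1 [0.63727502 0.05300951] [0.63449216 0.05250632]
holes [array([0.51737924, 0.10584519]), array([0.50652603, 0.06260444]), array([ 0.53146427, -0.02305558]), array([ 0.56466419, -0.05404143])]
fit [0.63637219 0.05413596 0.28617559] 16.396653610547364 0.0004333354514292311
ring c [0.52757876 0.02275189 0.11222206] normal [-0.69550709 -0.18710529  0.69373013]
```

Stand pose: pivot (0.6365, 0.054), yaw 0.286, fit residual below 1 mm. The ring centre is about (0.530, 0.023, 0.112), and the depth-plane normal confirms the 45° lean. The rows can't tilt the tool directly, so I work out the axes and first look at what the arm does at the edge of its reach.

```bash
cat >> h.py <<'E'
piv=np.array([.6365,.0540]);YAW=.286
def st(): 
    s=read_state();s['M']=R.from_rotvec(s['tcp_rot']).as_matrix();return s
def go(w,s=None):
    s=s or st();d=s['M'].T@(np.array(w)-s['eef_pos'])*1000;return d
def show():
    s=st();print('t',round(s['t'],2),'p',np.round(s['eef_pos'],4),'q',np.round(s['q'],2),'F',np.round(s['ft_force'],1),'open',round(s['opening'],4));print(np.round(s['M'],3))
    x=s['M'][:,0];print('elev',np.degrees(np.arcsin(-x[2])).round(1),'az',np.degrees(np.arctan2(x[1],x[0])).round(1))
E
python3 - <<'E'
from h import *
show();print(go([.675,.33,.32]))
E
```

```text
t 0.15 p [ 0.116  -0.5117  0.2419] q [-1.49  0.29 -0.15  1.13 -0.    1.43] F [0.3 0.5 0. ] open 0.0854
[[-0.     0.221 -0.975]
 [ 0.001 -0.975 -0.221]
 [-1.    -0.001 -0.   ]]
elev 89.9 az 94.9
[ -77.33409008 -697.44622532 -731.20402397]
```

Emit:
{"fn": "arm_command", "kwargs": {
  "motion": [
    {"grip": 255,"dp": [-4,6,-47],"spin": -5.2},
    {"grip": 255,"dp": [-4,6,-48],"spin": -5.2},
    {"grip": 255,"dp": [-4,6,-49],"spin": -5.2},
    {"grip": 255,"dp": [-4,6,-50],"spin": -5.2},
    {"grip": 255,"dp": [-4,6,-50],"spin": -5.2},
    {"grip": 255,"dp": [-4,6,-51],"spin": -5.2},
    {"grip": 255,"dp": [-4,6,-52],"spin": -5.2},
    {"grip": 255,"dp": [-4,6,-53],"spin": -5.2},
    {"grip": 255,"dp": [-4,6,-54],"spin": -5.2},
    {"grip": 255,"dp": [-4,6,-54],"spin": -5.2},
    {"grip": 255,"dp": [-4,6,-55],"spin": -5.2},
    {"grip": 255,"dp": [-4,6,-56],"spin": -5.2},
    {"grip": 255,"dp": [-4,6,-57],"spin": -5.2},
    {"grip": 255,"dp": [-4,6,-57],"spin": -5.2},
    {"grip": 255,"dp": [-4,6,-58],"spin": -5.2},
    {"grip": 255,"dp": [-4,6,-58],"spin": -5.2},
    {"grip": 255,"dp": [-4,6,-59],"spin": -5.2},
    {"grip": 255,"dp": [-4,6,-59],"spin": -5.2},
    {"grip": 255,"dp": [-4,6,-60],"spin": -5.2},
    {"grip": 255,"dp": [-4,6,-60],"spin": -5.2}
  ],
  "force": 20
}}

```text
t: 2.65
eef_pos: [0.6145, 0.295, 0.3218]
tcp_rot: [0.856, 1.396, -0.857]
ft_force: [0.7, -0.4, 0.2]
opening: -0.0
```

```bash
python3 -c "
from h import *
show()"
```

```text
t 2.65 p [0.6145 0.295  0.3218] q [ 0.34  0.6   0.55  1.51 -0.    1.44] F [ 0.7 -0.4  0.2] open -0.0
[[-0.001  0.892  0.453]
 [-0.     0.453 -0.892]
 [-1.    -0.001 -0.   ]]
elev 90.0 az -154.7
```

Emit:
{"fn": "arm_command", "kwargs": {
  "motion": [
    {"grip": 255,"dp": [0,40,0],"spin": 0},
    {"grip": 255,"dp": [0,40,0],"spin": 0},
    {"grip": 255,"dp": [0,40,0],"spin": 0},
    {"grip": 255,"dp": [0,40,0],"spin": 0}
  ]
}}

```text
t: 3.15
eef_pos: [0.6614, 0.3183, 0.3441]
tcp_rot: [0.82, 1.448, -0.908]
ft_force: [-66.3, -22.5, 35.3]
opening: 0.0
```

```bash
python3 -c "
from h import *
show()"
```

```text
t 3.15 p [0.6614 0.3183 0.3441] q [0.35 0.99 1.37 2.02 0.01 1.45] F [-66.3 -22.5  35.3] open 0.0
[[-0.073  0.89   0.45 ]
 [-0.018  0.45  -0.893]
 [-0.997 -0.073 -0.017]]
elev 85.7 az -166.3
```

Emit:
{"fn": "arm_command", "kwargs": {
  "motion": [
    {"grip": 255,"dp": [0,0,0],"spin": 0}
  ]
}}

```text
t: 3.28
eef_pos: [0.662, 0.3179, 0.3485]
tcp_rot: [0.825, 1.443, -0.903]
ft_force: [-0.9, 0.4, -0.1]
opening: 0.0003
```

```bash
python3 -c "
from h import *
show()"
```

```text
t 3.27 p [0.662  0.3179 0.3485] q [0.34 0.98 1.36 2.02 0.01 1.45] F [-0.9  0.4 -0.1] open 0.0003
[[-0.065  0.891  0.45 ]
 [-0.015  0.45  -0.893]
 [-0.998 -0.065 -0.016]]
elev 86.1 az -166.8
```

Emit:
{"fn": "arm_command", "kwargs": {
  "motion": [
    {"grip": 255,"dp": [-20,-15,0],"spin": 0},
    {"grip": 255,"dp": [-40,-20,0],"spin": 0},
    {"grip": 255,"dp": [-20,-15,0],"spin": 0}
  ]
}}

```text
t: 3.65
eef_pos: [0.6125, 0.2923, 0.4277]
tcp_rot: [0.835, 1.433, -0.891]
ft_force: [-0.2, 1.2, 0.7]
opening: 0.0001
```

```bash
python3 -c "
from h import *
show()"
```

```text
t 3.65 p [0.6125 0.2923 0.4277] q [0.33 0.8  1.2  2.02 0.01 1.44] F [-0.2  1.2  0.7] open 0.0001
[[-0.05   0.892  0.45 ]
 [-0.009  0.45  -0.893]
 [-0.999 -0.049 -0.014]]
elev 87.1 az -169.7
```

The tilt that builds up at the edge of reach persists, because the commanded pose re-anchors to what the arm reached. With the wrist joint at its limit (q4 = 2.02), rising further should tip the fingers outward, which is what I need. I raise in steps to check.

Emit:
{"fn": "arm_command", "kwargs": {
  "motion": [
    {"grip": 255,"dp": [-25,-10,0],"spin": 0},
    {"grip": 255,"dp": [-45,-15,0],"spin": 0},
    {"grip": 255,"dp": [-45,-15,0],"spin": 0},
    {"grip": 255,"dp": [-45,-15,0],"spin": 0},
    {"grip": 255,"dp": [-25,-10,0],"spin": 0}
  ]
}}

```text
t: 4.28
eef_pos: [0.5177, 0.2439, 0.5486]
tcp_rot: [0.885, 1.381, -0.829]
ft_force: [0.1, -0.3, 0.1]
opening: 0.0001
```

```bash
python3 -c "
from h import *
show()"
```

```text
t 4.28 p [0.5177 0.2439 0.5486] q [0.31 0.49 0.97 2.02 0.01 1.41] F [ 0.1 -0.3  0.1] open 0.0001
[[ 0.029  0.893  0.45 ]
 [ 0.022  0.45  -0.893]
 [-0.999  0.036 -0.007]]
elev 87.9 az 37.1
```

Emit:
{"fn": "arm_command", "kwargs": {
  "motion": [
    {"grip": 255,"dp": [-40,0,0],"spin": 0},
    {"grip": 255,"dp": [-60,0,0],"spin": 0},
    {"grip": 255,"dp": [-60,0,0],"spin": 0},
    {"grip": 255,"dp": [-60,0,0],"spin": 0},
    {"grip": 255,"dp": [-60,0,0],"spin": 0},
    {"grip": 255,"dp": [-60,0,0],"spin": 0},
    {"grip": 255,"dp": [-30,0,0],"spin": 0}
  ]
}}

```text
t: 5.15
eef_pos: [0.4093, 0.1965, 0.6887]
tcp_rot: [1.014, 1.213, -0.652]
ft_force: [-0.1, -0.1, -0.2]
opening: 0.0003
```

```bash
python3 -c "
from h import *
show()"
```

```text
t 5.15 p [0.4093 0.1965 0.6887] q [0.27 0.16 0.89 2.02 0.03 1.38] F [-0.1 -0.1 -0.2] open 0.0003
[[ 0.261  0.857  0.445]
 [ 0.101  0.434 -0.895]
 [-0.96   0.279  0.027]]
elev 73.7 az 21.1
```

Emit:
{"fn": "arm_command", "kwargs": {
  "motion": [
    {"grip": 255,"dp": [-40,10,0],"spin": 0},
    {"grip": 255,"dp": [-60,15,0],"spin": 0},
    {"grip": 255,"dp": [-60,15,0],"spin": 0},
    {"grip": 255,"dp": [-60,18,0],"spin": 0},
    {"grip": 255,"dp": [-60,20,0],"spin": 0},
    {"grip": 255,"dp": [-60,20,0],"spin": 0},
    {"grip": 255,"dp": [-30,10,0],"spin": 0}
  ]
}}

```text
t: 6.02
eef_pos: [0.3463, 0.1891, 0.8021]
tcp_rot: [1.137, 1.007, -0.453]
ft_force: [0.2, -0.2, 0.4]
opening: 0.0003
```

```bash
python3 -c "
from h import *
show()"
```

```text
t 6.03 p [0.3463 0.1891 0.8021] q [0.3  0.01 1.02 2.02 0.02 1.41] F [ 0.2 -0.2  0.4] open 0.0003
[[ 0.507  0.748  0.427]
 [ 0.176  0.395 -0.901]
 [-0.843  0.533  0.068]]
elev 57.5 az 19.2
```

Emit:
{"fn": "arm_command", "kwargs": {
  "motion": [
    {"grip": 255,"dp": [-40,20,0],"spin": 0},
    {"grip": 255,"dp": [-60,30,0],"spin": 0},
    {"grip": 255,"dp": [-60,35,0],"spin": 0},
    {"grip": 255,"dp": [-60,35,0],"spin": 0},
    {"grip": 255,"dp": [-30,20,0],"spin": 0}
  ]
}}

```text
t: 6.65
eef_pos: [0.3111, 0.1945, 0.8779]
tcp_rot: [1.215, 0.864, -0.308]
ft_force: [-0.3, -0.4, 0.0]
opening: 0.0003
```

```bash
python3 -c "
from h import *
show();s=st()
az=YAW; e=np.array([np.cos(az),np.sin(az)])
rc=np.array([.530,.023,.112])
x=s['M'][:,0]
for back in(.15,.05,0): print(back,rc-x*back,go(rc-x*back))"
```

```text
t 6.65 p [0.3111 0.1945 0.8779] q [ 0.39 -0.03  1.19  2.02 -0.04  1.48] F [-0.3 -0.4  0. ] open 0.0003
[[ 0.654  0.633  0.414]
 [ 0.229  0.355 -0.906]
 [-0.721  0.688  0.087]]
elev 46.1 az 19.3
0.15 [ 0.43183465 -0.01137497  0.22008296] [ 505.84403471 -449.18717422  178.99129257]
0.05 [0.49727822 0.01154168 0.14802765] [ 605.84403471 -449.18717422  178.99129257]
0 [0.53  0.023 0.112] [ 655.84403471 -449.18717422  178.99129257]
```

The tool now points 46° down at azimuth 19°, which suits the ring. I go to a standoff 120 mm before the ring along the finger axis.

Emit:
{"fn": "arm_command", "kwargs": {
  "motion": [
    {"grip": 255,"dp": [20,-17,7],"spin": 0},
    {"grip": 255,"dp": [41,-34.5,13.8],"spin": 0},
    {"grip": 255,"dp": [41,-34.5,13.8],"spin": 0},
    {"grip": 255,"dp": [41,-34.5,13.8],"spin": 0},
    {"grip": 255,"dp": [41,-34.5,13.8],"spin": 0},
    {"grip": 255,"dp": [41,-34.5,13.8],"spin": 0},
    {"grip": 255,"dp": [41,-34.5,13.8],"spin": 0},
    {"grip": 255,"dp": [41,-34.5,13.8],"spin": 0}
  ]
}}

```text
t: 7.65
eef_pos: [0.3858, 0.0867, 0.5182]
tcp_rot: [1.213, 0.867, -0.312]
ft_force: [0.4, 0.6, 0.9]
opening: -0.0002
```

```bash
python3 -c "
from h import *
show();s=st()
rc=np.array([.530,.023,.112]);print(go(rc))"
```

```text
t 7.65 p [0.3858 0.0867 0.5182] q [-0.32 -0.58 -0.43  1.07  0.44  0.93] F [0.4 0.6 0.9] open -0.0002
[[ 0.651  0.636  0.413]
 [ 0.227  0.356 -0.906]
 [-0.724  0.684  0.087]]
elev 46.4 az 19.2
[ 373.56124113 -208.86074883   81.81270269]
```

Emit:
{"fn": "arm_command", "kwargs": {
  "motion": [
    {"grip": 255,"dp": [42,-28,11],"spin": 0},
    {"grip": 255,"dp": [42,-28,11],"spin": 0},
    {"grip": 255,"dp": [42,-28,11],"spin": 0},
    {"grip": 255,"dp": [42,-28,11],"spin": 0},
    {"grip": 255,"dp": [35,-24,9],"spin": 0}
  ]
}}

```text
t: 8.28
eef_pos: [0.4531, 0.0369, 0.2827]
tcp_rot: [1.213, 0.868, -0.313]
ft_force: [0.9, -0.8, 0.1]
opening: -0.0002
```

```bash
python3 -c "
from h import *
show();s=st()
rc=np.array([.530,.023,.112]);print(go(rc))"
```

```text
t 8.28 p [0.4531 0.0369 0.2827] q [-0.43 -0.36 -0.96  0.37  0.5   0.84] F [ 0.9 -0.8  0.1] open -0.0002
[[ 0.651  0.637  0.413]
 [ 0.227  0.356 -0.906]
 [-0.725  0.684  0.087]]
elev 46.4 az 19.3
[170.5720194  -72.64738035  29.53203793]
```

Emit:
{"fn": "arm_command", "kwargs": {
  "motion": [
    {"grip": 255,"dp": [30,-20,8],"spin": 0},
    {"grip": 255,"dp": [30,-20,8],"spin": 0},
    {"grip": 255,"dp": [30,-20,8],"spin": 0},
    {"grip": 255,"dp": [20,-13,5.5],"spin": 0}
  ]
}}

```text
t: 8.78
eef_pos: [0.4904, 0.0093, 0.1558]
tcp_rot: [1.213, 0.869, -0.313]
ft_force: [-0.6, 0.3, 0.1]
opening: 0.0
```

Run:
```python
from h import *
show();s=st()
rc=np.array([.530,.023,.112]);print(go(rc))
a=cam('scene');px=a['pixels'][130:340,220:500,::-1]
cv2.imwrite('pics/s1.png',cv2.resize(px,None,fx=2.8,fy=2.8,interpolation=cv2.INTER_CUBIC))
```

```text
t 8.78 p [0.4904 0.0093 0.1558] q [-0.46  0.01 -1.13 -0.15  0.52  0.8 ] F [-0.6  0.3  0.1] open 0.0
[[ 0.65   0.638  0.414]
 [ 0.228  0.356 -0.906]
 [-0.725  0.683  0.086]]
elev 46.5 az 19.3
[60.64637166  0.22055957  0.21371703]
```

View pics/s1.png

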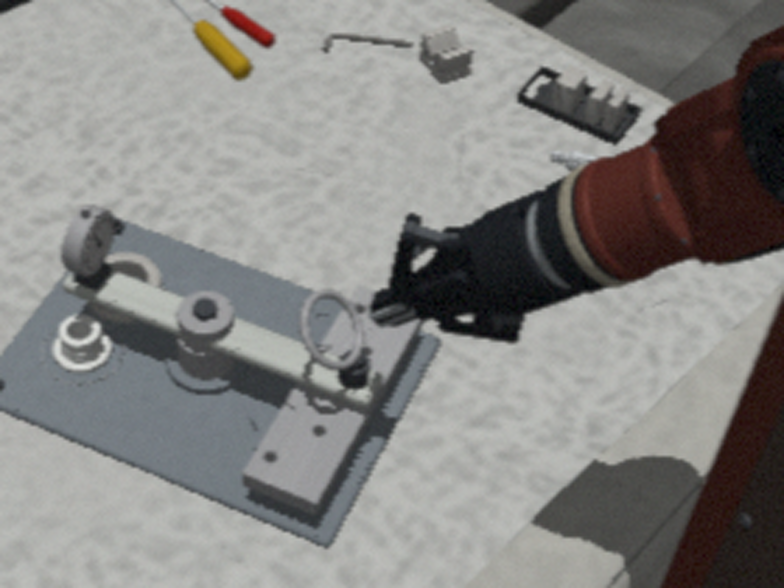

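The closed tips at about (385,305) in the crop are aimed squarely at the ring at about (332,330), and the bush and gauge have not moved. I insert the tips about 20 mm past the ring plane.

Emit:
{"fn": "arm_command", "kwargs": {
  "motion": [
    {"grip": 255,"dp": [15,0,0],"spin": 0},
    {"grip": 255,"dp": [20,0,0],"spin": 0},
    {"grip": 255,"dp": [20,0,0],"spin": 0},
    {"grip": 255,"dp": [15,0,0],"spin": 0}
  ]
}}

```text
t: 9.32
eef_pos: [0.5367, 0.0256, 0.1067]
tcp_rot: [1.213, 0.868, -0.312]
ft_force: [-0.4, 0.2, -0.5]
opening: 0.0001
```

Run:
```python
from h import *
show();s=st()
rc=np.array([.530,.023,.112]);print(go(rc))
a=cam('scene');px=a['pixels'][170:320,250:450,::-1]
cv2.imwrite('pics/s2.png',cv2.resize(px,None,fx=4,fy=4,interpolation=cv2.INTER_CUBIC))
```

```text
t 9.32 p [0.5367 0.0256 0.1067] q [-0.36  0.23 -1.13 -0.42  0.46  0.9 ] F [-0.4  0.2 -0.5] open 0.0001
[[ 0.651  0.637  0.414]
 [ 0.228  0.356 -0.906]
 [-0.724  0.684  0.087]]
elev 46.4 az 19.3
[-8.80510377 -1.53546737  0.01792543]
```

View pics/s2.png

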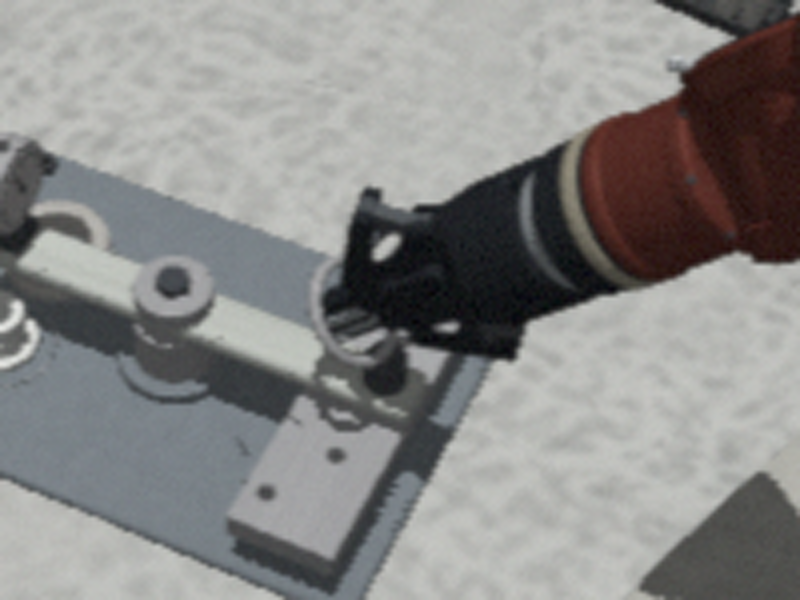

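The tips at about (345,300) in the crop are through the ring with no force on the tool. I ease up (tool +y) until contact.

Emit:
{"fn": "arm_command", "kwargs": {
  "motion": [
    {"grip": 255,"dp": [2,3,0],"spin": 0},
    {"grip": 255,"dp": [2,3,0],"spin": 0},
    {"grip": 255,"dp": [0,2,0],"spin": 0},
    {"grip": 255,"dp": [0,0,0],"spin": 0}
  ]
}}

```text
t: 9.88
eef_pos: [0.544, 0.0288, 0.1099]
tcp_rot: [1.213, 0.867, -0.312]
ft_force: [0.0, -0.7, 0.2]
opening: -0.0001
```

Emit:
{"fn": "arm_command", "kwargs": {
  "motion": [
    {"grip": 255,"dp": [0,3,0],"spin": 0},
    {"grip": 255,"dp": [0,2,0],"spin": 0},
    {"grip": 255,"dp": [0,2,0],"spin": 0},
    {"grip": 255,"dp": [0,0,0],"spin": 0}
  ]
}}

```text
t: 10.38
eef_pos: [0.5448, 0.0308, 0.1112]
tcp_rot: [1.213, 0.873, -0.321]
ft_force: [-12.5, -9.6, -5.5]
opening: -0.0001
```

Contact made at about 16 N. Now I lift straight up in small steps (world up is tool [-0.72, 0.68, 0.09]), with a slight horizontal relief first.

Emit:
{"fn": "arm_command", "kwargs": {
  "motion": [
    {"grip": 255,"dp": [-5,0.6,0.1],"spin": 0},
    {"grip": 255,"dp": [-2.9,2.7,0.4],"spin": 0},
    {"grip": 255,"dp": [-2.9,2.7,0.4],"spin": 0},
    {"grip": 255,"dp": [0,0,0],"spin": 0}
  ]
}}

```text
t: 10.88
eef_pos: [0.5438, 0.0306, 0.1251]
tcp_rot: [1.213, 0.871, -0.315]
ft_force: [-5.9, -2.2, -8.3]
opening: 0.0
```

```bash
cat >> h.py <<'E'
def ringc(n='scene',show=True):
    c=cam(n);P=cloud(c);px=c['pixels'].astype(int)
    return c,P
E
python3 - <<'E'
from h import *
show()
a=cam('scene');px=a['pixels'][190:310,270:430,::-1]
cv2.imwrite('pics/s3.png',cv2.resize(px,None,fx=5,fy=5,interpolation=cv2.INTER_CUBIC))
E
```

```text
t 10.88 p [0.5438 0.0306 0.1251] q [-0.33  0.18 -1.09 -0.34  0.44  0.92] F [-5.9 -2.2 -8.3] open 0.0
[[ 0.648  0.639  0.413]
 [ 0.228  0.355 -0.907]
 [-0.726  0.682  0.085]]
elev 46.6 az 19.3
```

View pics/s3.png

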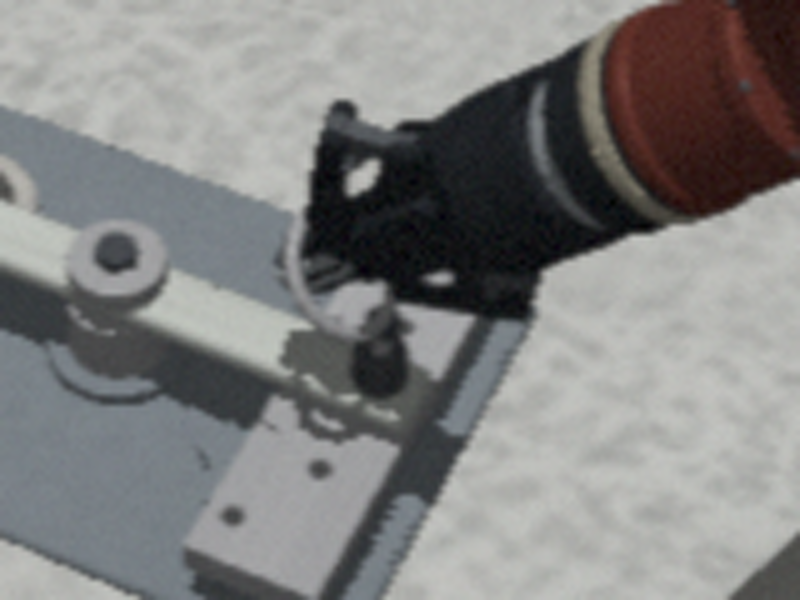

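The ring is raised, with the black pin foot at about (380,360) in the crop, and the vertical load is about 8 N, which fits the spring above the block's top. I lift another 4 mm for margin.

Emit:
{"fn": "arm_command", "kwargs": {
  "motion": [
    {"grip": 255,"dp": [-1.5,1.4,0.2],"spin": 0},
    {"grip": 255,"dp": [-1.5,1.4,0.2],"spin": 0},
    {"grip": 255,"dp": [0,0,0],"spin": 0}
  ]
}}

```text
t: 11.3
eef_pos: [0.5437, 0.0307, 0.129]
tcp_rot: [1.214, 0.871, -0.315]
ft_force: [-4.6, -2.1, -7.3]
opening: 0.0002
```

```bash
cat >> h.py <<'E'
def armang():
    c=cam('top');P=cloud(c)
    m=(P[...,2]>.054)&(P[...,2]<.075)&(np.hypot(P[...,0]-piv[0],P[...,1]-piv[1])<.15)&((P[...,0]-piv[0])*np.cos(.4)+(P[...,1]-piv[1])*np.sin(.4)>.025)
    n,l,s,_=cv2.connectedComponentsWithStats(m.astype(np.uint8));k=1+np.argmax(s[1:,4])
    p=P[l==k][:,:2];q=np.linalg.svd(p-p.mean(0))[2][0];q*=np.sign(q[0])
    mp=p.mean(0)-piv
    d=(P[...,2]>.1)&(P[...,2]<.16)&(np.hypot(P[...,0]-piv[0]-.08,P[...,1]-piv[1]-.06)<.1)
    dd=P[d][:,:2].mean(0) if d.sum() else [0,0]
    print('arm az',np.arctan2(q[1],q[0]).round(3),'by mean',np.arctan2(mp[1],mp[0]).round(3),'npix',len(p),'dial',np.round(dd,3),'az',np.arctan2(*(dd-piv)[::-1]).round(3))
E
python3 - <<'E'
from h import *
show();s=st();armang()
v=s['eef_pos'][:2]-piv
p0=v
for i in range(1,9):
    a=.349*i/8;Rz=np.array([[np.cos(a),-np.sin(a)],[np.sin(a),np.cos(a)]])
    p=Rz@v;print(np.round(s['M'].T@np.r_[p-p0,0]*1000,1),end=' ');p0=p
E
```

```text
t 11.3 p [0.5437 0.0307 0.129 ] q [-0.33  0.17 -1.08 -0.32  0.44  0.92] F [-4.6 -2.1 -7.3] open 0.0002
[[ 0.648  0.639  0.413]
 [ 0.228  0.355 -0.907]
 [-0.727  0.682  0.085]]
elev 46.6 az 19.4
arm az 0.24 by mean 0.258 npix 322 dial [0.735 0.081] az 0.263
[-0.2 -0.7  4.1] [-0.1 -0.6  4.1] [ 0.1 -0.5  4.1] [ 0.2 -0.3  4.2] [ 0.3 -0.2  4.2] [ 0.4 -0.1  4.2] [0.5 0.1 4.1] [0.7 0.2 4.1]
```

Emit:
{"fn": "arm_command", "kwargs": {
  "motion": [
    {"grip": 255,"dp": [-0.2,-0.7,4.1],"spin": 0},
    {"grip": 255,"dp": [-0.1,-0.6,4.1],"spin": 0},
    {"grip": 255,"dp": [0.1,-0.5,4.1],"spin": 0},
    {"grip": 255,"dp": [0.2,-0.3,4.2],"spin": 0},
    {"grip": 255,"dp": [0.3,-0.2,4.2],"spin": 0},
    {"grip": 255,"dp": [0.4,-0.1,4.2],"spin": 0},
    {"grip": 255,"dp": [0.5,0.1,4.1],"spin": 0},
    {"grip": 255,"dp": [0,0,0],"spin": 0}
  ]
}}

```text
t: 12.35
eef_pos: [0.5538, 0.0033, 0.1278]
tcp_rot: [1.214, 0.873, -0.318]
ft_force: [-12.4, -7.2, -8.0]
opening: 0.0002
```

Run:
```python
from h import *
show();armang();v=st()['eef_pos'][:2]-piv;print('tcp az',np.arctan2(-v[1],-v[0]),np.hypot(*v))
a=cam('top');px=a['pixels'][190:320,230:390,::-1]
cv2.imwrite('pics/t4.png',cv2.resize(px,None,fx=4,fy=4,interpolation=cv2.INTER_CUBIC))
```

```text
t 12.35 p [0.5538 0.0033 0.1278] q [-0.39  0.19 -1.04 -0.27  0.48  0.87] F [-12.4  -7.2  -8. ] open 0.0002
[[ 0.646  0.642  0.412]
 [ 0.226  0.354 -0.907]
 [-0.729  0.68   0.084]]
elev 46.8 az 19.3
arm az 0.602 by mean 0.563 npix 322 dial [0.722 0.11 ] az 0.58
tcp az 0.550343202867118 0.09698086435989549
```

View pics/t4.png

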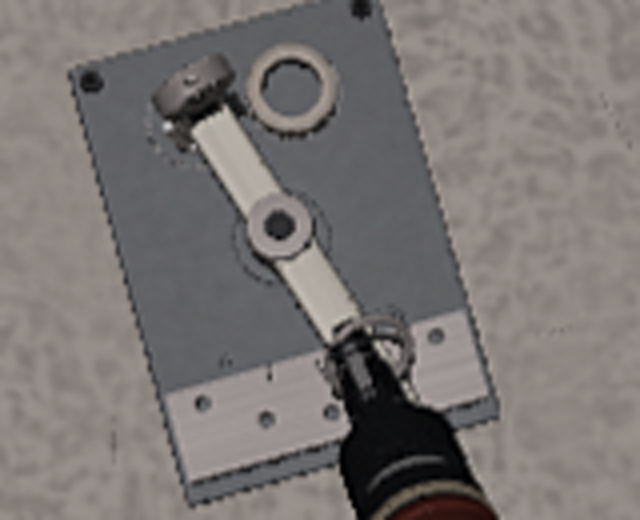

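The top view shows the indicator near the bush at crop (180,125), the ring gauge untouched, and the arm swung by about 0.31 rad (dial 0.317, arm 0.305). It needs about 0.04 rad more, so I advance a little while easing the radial push.

Emit:
{"fn": "arm_command", "kwargs": {
  "motion": [
    {"grip": 255,"dp": [-0.3,-0.6,2.0],"spin": 0},
    {"grip": 255,"dp": [-0.3,-0.6,2.0],"spin": 0},
    {"grip": 255,"dp": [0,0,0],"spin": 0}
  ]
}}

```text
t: 12.82
eef_pos: [0.5556, -0.0007, 0.129]
tcp_rot: [1.214, 0.871, -0.315]
ft_force: [-6.6, -3.2, -8.0]
opening: 0.0003
```

Run:
```python
from h import *
show();armang();v=st()['eef_pos'][:2]-piv;print('tcp az',np.arctan2(-v[1],-v[0]),np.hypot(*v))
```

```text
t 12.82 p [ 0.5556 -0.0007  0.129 ] q [-0.4   0.2  -1.04 -0.27  0.48  0.86] F [-6.6 -3.2 -8. ] open 0.0003
[[ 0.648  0.64   0.413]
 [ 0.227  0.355 -0.907]
 [-0.727  0.682  0.085]]
elev 46.6 az 19.3
arm az 0.656 by mean 0.597 npix 314 dial [0.72  0.113] az 0.613
tcp az 0.594320889716339 0.09763664590894919
```

The dial has turned by 0.350 and the arm mean by 0.339, so the pin should be over the hole. I lower gently by 8 mm.

Emit:
{"fn": "arm_command", "kwargs": {
  "motion": [
    {"grip": 255,"dp": [2,-1.8,-0.2],"spin": 0},
    {"grip": 255,"dp": [2,-1.8,-0.2],"spin": 0},
    {"grip": 255,"dp": [2,-1.8,-0.2],"spin": 0},
    {"grip": 255,"dp": [0,0,0],"spin": 0}
  ]
}}

```text
t: 13.38
eef_pos: [0.556, -0.001, 0.1209]
tcp_rot: [1.213, 0.87, -0.316]
ft_force: [-7.8, -4.2, -5.6]
opening: 0.0002
```

Run:
```python
from h import *
show();armang()
```

```text
t 13.38 p [ 0.556  -0.001   0.1209] q [-0.4   0.22 -1.04 -0.3   0.48  0.86] F [-7.8 -4.2 -5.6] open 0.0002
[[ 0.649  0.64   0.413]
 [ 0.226  0.355 -0.907]
 [-0.727  0.682  0.086]]
elev 46.6 az 19.2
arm az 0.641 by mean 0.607 npix 312 dial [0.72  0.113] az 0.614
```

Emit:
{"fn": "arm_command", "kwargs": {
  "motion": [
    {"grip": 255,"dp": [2,-2.2,-0.2],"spin": 0},
    {"grip": 255,"dp": [2,-2.2,-0.2],"spin": 0},
    {"grip": 255,"dp": [2,-2.5,-0.2],"spin": 0},
    {"grip": 255,"dp": [0,0,0],"spin": 0}
  ]
}}

```text
t: 13.92
eef_pos: [0.5562, -0.0016, 0.1126]
tcp_rot: [1.213, 0.869, -0.314]
ft_force: [-5.6, -3.3, -4.8]
opening: -0.0001
```

Run:
```python
from h import *
show();armang()
```

```text
t 13.93 p [ 0.5562 -0.0016  0.1126] q [-0.41  0.24 -1.06 -0.34  0.48  0.86] F [-5.6 -3.3 -4.8] open -0.0001
[[ 0.65   0.638  0.413]
 [ 0.227  0.356 -0.907]
 [-0.725  0.683  0.087]]
elev 46.5 az 19.2
arm az 0.661 by mean 0.611 npix 316 dial [0.72  0.113] az 0.621
```

The load fell with the spring (4.8 N near home), so the pin is in the hole. I centre the tips in the ring so they come free and check the force.

Emit:
{"fn": "arm_command", "kwargs": {
  "motion": [
    {"grip": 255,"dp": [0,-2.5,1],"spin": 0},
    {"grip": 255,"dp": [0,-3,1.5],"spin": 0},
    {"grip": 255,"dp": [0,-3,1.5],"spin": 0},
    {"grip": 255,"dp": [0,0,0],"spin": 0}
  ]
}}

```text
t: 14.48
eef_pos: [0.5533, -0.0083, 0.1079]
tcp_rot: [1.213, 0.867, -0.312]
ft_force: [-0.3, -0.0, 0.3]
opening: 0.0002
```

Run:
```python
from h import *
show();armang()
```

```text
t 14.47 p [ 0.5533 -0.0083  0.1079] q [-0.43  0.26 -1.06 -0.35  0.5   0.84] F [-0.3 -0.   0.3] open 0.0002
[[ 0.651  0.636  0.413]
 [ 0.227  0.356 -0.906]
 [-0.724  0.684  0.087]]
elev 46.4 az 19.2
arm az 0.669 by mean 0.61 npix 322 dial [0.719 0.114] az 0.625
```

The tips are free (0 N). I withdraw along the finger axis, then look.

Emit:
{"fn": "arm_command", "kwargs": {
  "motion": [
    {"grip": 255,"dp": [-12,0,0],"spin": 0},
    {"grip": 255,"dp": [-25,0,0],"spin": 0},
    {"grip": 255,"dp": [-35,0,0],"spin": 0},
    {"grip": 255,"dp": [-40,8,0],"spin": 0},
    {"grip": 255,"dp": [-40,25,0],"spin": 0},
    {"grip": 255,"dp": [-30,30,0],"spin": 0},
    {"grip": 255,"dp": [-15,20,0],"spin": 0},
    {"grip": 255,"dp": [0,0,0],"spin": 0}
  ]
}}

```text
t: 15.52
eef_pos: [0.4786, -0.0235, 0.3095]
tcp_rot: [1.211, 0.864, -0.31]
ft_force: [0.8, 0.9, 0.1]
opening: -0.0002
```

Run:
```python
from h import *
show();armang()
ims=[]
for n in('top','scene'):
    c=cam(n);P=cloud(c)
    ex=np.array([.5479,-.0112])
    m=(P[...,2]>.088)&(P[...,2]<.17)&(np.hypot(P[...,0]-ex[0],P[...,1]-ex[1])<.045)
    p=P[m];print(n,'ring',m.sum(),(p.min(0)+p.max(0)).round(4)/2,p.min(0).round(3),p.max(0).round(3)); cc=(p.min(0)+p.max(0))/2
    print(' az',np.arctan2(piv[1]-cc[1],piv[0]-cc[0]),'r',np.hypot(*(piv-cc[:2])))
    b=(170,330,230,390) if n=='top' else (180,340,200,400)
    ims.append(cv2.resize(c['pixels'][b[0]:b[1],b[2]:b[3],::-1],(400*(b[3]-b[2])//(200),400*160//200),interpolation=cv2.INTER_CUBIC))
cv2.imwrite('pics/f5.png',np.hstack([cv2.resize(i,None,fx=1.1,fy=1.1) for i in ims]))
```

```text
t 15.53 p [ 0.4786 -0.0235  0.3095] q [-0.59 -0.28 -0.83  0.5   0.58  0.68] F [0.8 0.9 0.1] open -0.0002
[[ 0.654  0.633  0.414]
 [ 0.226  0.358 -0.906]
 [-0.722  0.686  0.091]]
elev 46.2 az 19.1
arm az 0.682 by mean 0.611 npix 315 dial [0.719 0.114] az 0.623
top ring 165 [ 0.5478  -0.01155  0.1143 ] [ 0.521 -0.039  0.088] [0.574 0.016 0.141]
 az 0.6363816947168066 r 0.11031072187661352
scene ring 224 [ 0.54325 -0.0112   0.1137 ] [ 0.517 -0.041  0.088] [0.569 0.019 0.139]
 az 0.6100308950082218 r 0.11378567110412549
```

View pics/f5.png

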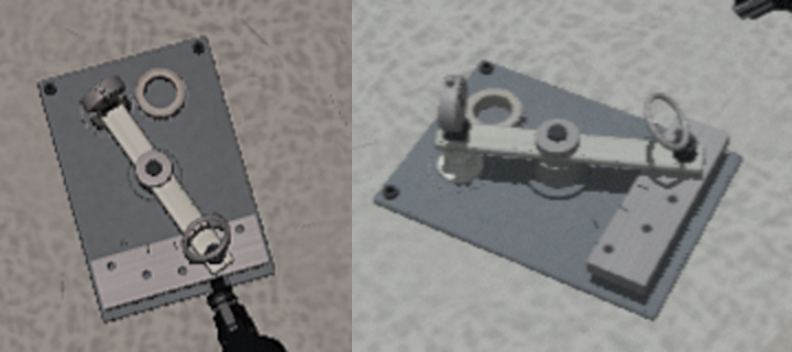

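The ring is back at its starting height (top at 0.141 and 0.139 m, against 0.142 and 0.138 at the start). Its azimuth of 0.636 is the stand's yaw plus 0.350, so the pin is home one hole round. The dial is over the bush, and the gauge and bush stand in place. The arm is clear, so I hand in.

```bash
python3 -c "
from station import *
print(hand_in())"
```

```text
the job is handed in; nothing more can be done
None
```

The dial indicator is over the flanged bush, with the pin home one hole round. I handed in at about 15.6 s of the 45 s, with the gripper clear of everything; no verdict came back.

**What I did:**
- **Which way to swing:** the pictures showed the bush on the stand's +y station, so the arm had to swing by +0.349 rad.
- **Tilting the tool:** the move rows cannot tilt the tool. I drove the wrist to its joint limit in free air until the fingers pointed about 46° down.
- **Hooking and lifting:** I passed the closed fingertips through the pull ring and raised the pin about 17 mm. The vertical load was about 8 N, and nothing was pinched. Sideways contact force reached about 16 N.
- **Swinging and dropping:** I swung the arm one hole, lowered the pin, centred the tips until they were free at 0 N, and backed out.

**Last checks:**
- **Ring height:** its top is back at the starting height, 0.141 and 0.139 m in the two views against 0.142 and 0.138 m before.
- **Swing angle:** the top view gives 0.350 rad from the ring and about 0.36 rad from the dial.
- **Loose things:** the bush and ring gauge look unmoved. I did not re-measure the plug gauge, vee block or deburring tool, but the arm did not go near them.

**What disagreed:**
- **Arm and scene readings:** the line fitted along the arm in the top view read about 0.05 rad more, but it is noisy. The scene view put the ring about 4 mm off in x, giving 0.61 rad azimuth instead of 0.636.
- **Wrist force spike:** the force sensor showed about 78 N once, early on. It was an abrupt stop in free air at the reach limit, not a contact, and it is below the 120 N limit.

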